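Turn the mirrored brackets in the rack

TASK

Three flat L-shaped metal brackets stand in the slots of a rack on the repair bench, and every foot should point towards the rack's upright end wall, so that all are of the same hand. Lift out each bracket that stands mirrored (its foot pointing away from the wall), turn it half round and put it back in its own slot, upright and fully down. Leave alone the bracket that already stands right.

Things in the scene. Friction and masses are not known exactly. Their poses are not given: they have to be found in the camera images.
- bracket_1_stem (a point): point on the stem of a flat L bracket (bare alloy, 10 mm plate, 0.18 kg), 100 mm above its underside, mid-width. Stem 26 wide, 130 tall. Foot 44 tall along the lower edge, its toe 68 mm from the stem's centreline, on one side only. Stands in a rack slot; the stem is free to grip from above, across its 10 or 26 mm. Axes: x stem to toe, y square to plate, z up. All 3 brackets alike.
- bracket_2_stem (a point): point on the stem of a flat L bracket (bare alloy, 10 mm plate, 0.18 kg), 100 mm above its underside, mid-width. Stem 26 wide, 130 tall. Foot 44 tall along the lower edge, its toe 68 mm from the stem's centreline, on one side only. Stands in a rack slot; the stem is free to grip from above, across its 10 or 26 mm. Axes: x stem to toe, y square to plate, z up. All 3 brackets alike.
- bracket_3_stem (a point): point on the stem of a flat L bracket (bare alloy, 10 mm plate, 0.18 kg), 100 mm above its underside, mid-width. Stem 26 wide, 130 tall. Foot 44 tall along the lower edge, its toe 68 mm from the stem's centreline, on one side only. Stands in a rack slot; the stem is free to grip from above, across its 10 or 26 mm. Axes: x stem to toe, y square to plate, z up. All 3 brackets alike.
- rack: fixed plywood base, 200 x 285 mm, 10 thick. 3 slots along its x, at y = -95, 0, 95 mm, a bracket in each, its stem within 10 mm of the slot's middle. Slots between black guides: 170 long, open-ended, 13 wide, floor 10 mm above the bench, flared 45 degrees to 29 wide at the mouth, 26 above the floor. Origin: on the bench under the middle slot's middle; x to the end wall, z up.
- rack_stop (a point): middle of the inner face of the rack's upright end wall, 40 mm above the bench, 100 mm along +x from the rack's origin. The wall (60 tall, 8 thick, 285 long) crosses one end of all three slots; a bracket turned about its stem clears it by 20 mm or more. Axes as the rack's.
Things that resemble listed ones, but are neither listed nor needed, are in the scene too. What is shaped like the part that bears bracket_2_stem but blue is not meant. Leave any orange or yellow look-alike of the part that bears bracket_3_stem alone.

How it is judged:
By the outcome, as a careful person would: the job done as asked, in the order asked, and still so for the second after the job is handed in, with the robot touching nothing.
It also fails if it takes over 64 s, if anything falls off the work surface, if the arm or the gripper's body presses on something with over 40 N, if the wrist force passes 120 N, or if a joint passes its speed limit or range.

ROBOT

A 6-joint arm with a two-finger parallel gripper is mounted at the origin on the work surface. World frame = base frame: x ahead of the robot, y to its left, z up, the work surface at z = 0. Lengths are in m, angles in degrees, forces in N, time in s.
With the tool pointing down it reaches from about 0.4 to 0.825 m from the base axis. Payload 7 kg.
Tool frame: the origin (TCP) lies midway between the tips of the shut fingers; the grasp point (between the pads) lies r.grasp_offset behind it (r.grasp_offset is the distance from the TCP to the grasp point, in m); x points along the fingers, z is the direction in which the jaws open and shut, and the axes are right-handed (so a half turn about x gives the same grasp; the last joint's range is limited). The gripper opens to 88 mm and grips with 3 to 60 N. Pads are 19 mm wide; open, the fingers measure 130 mm over their backs; the gripper's body (78 mm by 193 mm) begins 47 mm behind the grasp point.
Start: joints at [81.996, 20.546, 0.682, 0, -70.136, -16.507], TCP at [0.28, 0.614, 0.227] pointing down, gripper open.
Joint ranges: [-176.03, 176.03], [-82.01, 121.73], [-58.28, 71.71], [-173.87, 95.51], [-174.79, -0.11], [-173.66, 173.66]. Speed limits (degrees/s): [136.94, 136.94, 172.46, 180, 180, 180].

INTERFACE

Orientations are given as [roll, pitch, yaw] about the fixed x, y, z axes, in that order (R = Rz(yaw) Ry(pitch) Rx(roll)).
In Python, from plant import readout, vision, close_job, r gives the robot as it stands.
- The arm moves only by the shell command python3 -m handwheel 'ROWS' [OPENING] [FORCE]. ROWS is JSON, a list that holds one entry, the list of rows, each a list of 4 numbers: the shift along the world's x, y, z in units of 40 mm (1.0 is 40 mm), then the turn about the world's z in units of 5 degrees (1.0 is 5 degrees). In form: [[[tx, ty, tz, roll], ...]]. A call has 1 to 8 rows; each row shifts and turns the pose as measured when the row begins; what a row does not reach is not made up. A row lasts 1/10 s, in which the tool goes at most 50 mm and 8.59 degrees, less where a joint would pass 70% of its speed; a pose out of reach is approached as far as the arm can. A call is refused whole if a number of a shift passes 1 or a number of a turn 1, either way. A call with a gripper value outside its range is refused whole. OPENING is the finger opening in mm, from 0 to 87.6, set as the call begins (- or left out, the last holds). The fingers move at their own pace and stop on an object; FORCE is the grip in N (left out, the last holds). Time passes only in rows, so rows that do not move let the fingers close. It gives the time, the measured TCP pose, the force and the opening at its end, in the units of the state.
- readout.get_state(): the state, without advancing time (a new reading comes with each control period).
- vision.capture(name): name is "scene" or "top"; returns the picture (400x640x3 uint8, blue, green, red); there is no depth.
- vision.get_calibration(name): a dict with "intrinsics" (3x3 intrinsics, pixels), "dist" ([k1, k2, p1, p2, k3] as OpenCV has them; the pictures are not rectified), "pose" (4x4, takes a point from camera to world coordinates). Camera axes: x right, y up, looking along -z (the intrinsics and any distortion apply to the point x, -y, -z); pixel columns grow to the right and rows downward; lengths in m; the calibration is good to about 2 mm. A picture is of the moment at which its call begins. get_calibration takes no time and is no camera call.
- close_job(): hands the job in, once; it reports no verdict.
The state is a dict: "time_s": time; "joints": joint angles; "qd": joint speeds; "joint_torque": joint torques, N m; "tcp_pos": TCP position; "eef_rot": TCP orientation; "contact_force": force on the tool from outside, world axes, zero at the start; "moment": the same for the moment, N m; "gripper_width": finger opening in m.
Only numpy, scipy, OpenCV 4.12 (cv2) and the standard library are available. Lean on these libraries where they do the work, as an engineer would, in place of code of your own. Each camera call takes 0.05 s, during which the arm holds its last target.

## Working session

There is one attempt and no reset: what is moved stays moved. The work goes in short steps, Python scripts to look and compute and a shell command to move; the robot and the scene stay as the last step left them, time stands still between calls to the robot, and variables do not carry over. Pictures are saved under pics/ and viewed, and the job is handed in when it is done.

```bash
mkdir -p pics; ls
python3 - <<'E'
from plant import readout, vision, r
import cv2
print(readout.get_state()); print(r.grasp_offset)
for n in("scene","top"):
    cv2.imwrite(f"pics/{n}0.png",vision.capture(n)); c=vision.get_calibration(n); print(n,c)
E
```

```text
pics
{'time_s': 0.0, 'joints': array([ 8.19956244e+01,  2.05917526e+01,  6.34490746e-01, -2.06887940e-02,
       -7.01341112e+01, -1.65068308e+01]), 'qd': array([-0.09310493,  0.06624125,  0.02296128, -0.09827804,  0.07815477,
        0.03793419]), 'joint_torque': array([ 2.62803725e-03, -5.82729685e+01,  2.93050289e+01,  6.99738890e+00,
        6.93943395e-03, -1.58527764e-04]), 'tcp_pos': array([0.27985917, 0.61372927, 0.22562274]), 'eef_rot': array([   4.49231342,   89.9065794 , -110.02593898]), 'contact_force': array([-0.05214015,  0.3382322 , -0.88492737]), 'moment': array([-0.02229109,  0.03093837, -0.01220871]), 'gripper_width': 0.08746709016075391}
0.0188
scene {'intrinsics': array([[403.4142444 ,   0.        , 316.17716795],
       [  0.        , 403.4142444 , 193.33339986],
       [  0.        ,   0.        ,   1.        ]]), 'dist': array([-0.02665646,  0.        ,  0.        ,  0.        ,  0.        ]), 'pose': array([[ 0.8915991 , -0.2772954 ,  0.35799206,  0.85727658],
       [ 0.4527097 ,  0.56373402, -0.69083854, -0.62804956],
       [-0.01024595,  0.77801749,  0.62815906,  0.68722468],
       [ 0.        ,  0.        ,  0.        ,  1.        ]])}
top {'intrinsics': array([[372.34399584,   0.        , 316.53515484],
       [  0.        , 372.34399584, 201.1568563 ],
       [  0.        ,   0.        ,   1.        ]]), 'dist': array([-0.06685534,  0.        ,  0.        ,  0.        ,  0.        ]), 'pose': array([[-0.01325527,  0.98934733, -0.14496949,  0.38586964],
       [-0.99991005, -0.01281854,  0.0039463 ,  0.04614082],
       [ 0.00204597,  0.14500876,  0.98942826,  0.90356664],
       [ 0.        ,  0.        ,  0.        ,  1.        ]])}
```

View pics/scene0.png

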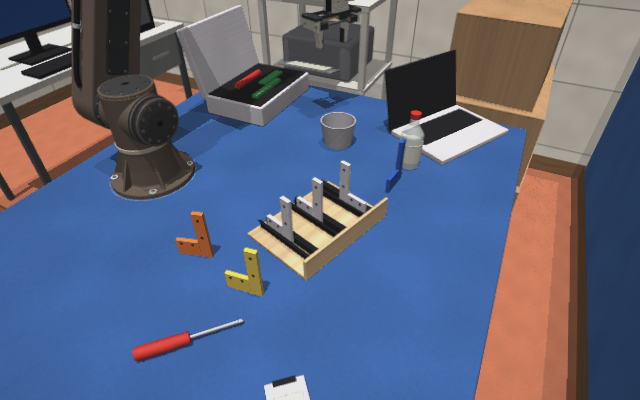

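View pics/top0.png

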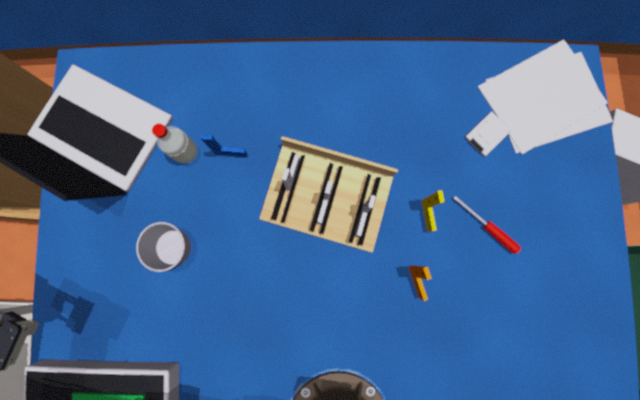

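Run:
```python
import cv2
a=cv2.imread("pics/scene0.png")[145:285,235:400]; cv2.imwrite("pics/s_crop.png",cv2.resize(a,None,fx=4.2,fy=4.2,interpolation=cv2.INTER_CUBIC))
a=cv2.imread("pics/top0.png")[125:260,245:410]; cv2.imwrite("pics/t_crop.png",cv2.resize(a,None,fx=4,fy=4,interpolation=cv2.INTER_CUBIC))
```

```text
(no output)
```

View pics/s_crop.png

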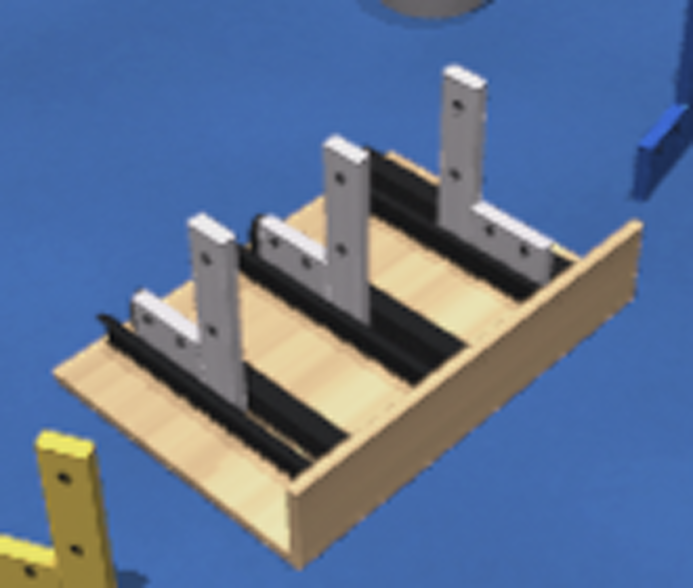

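View pics/t_crop.png

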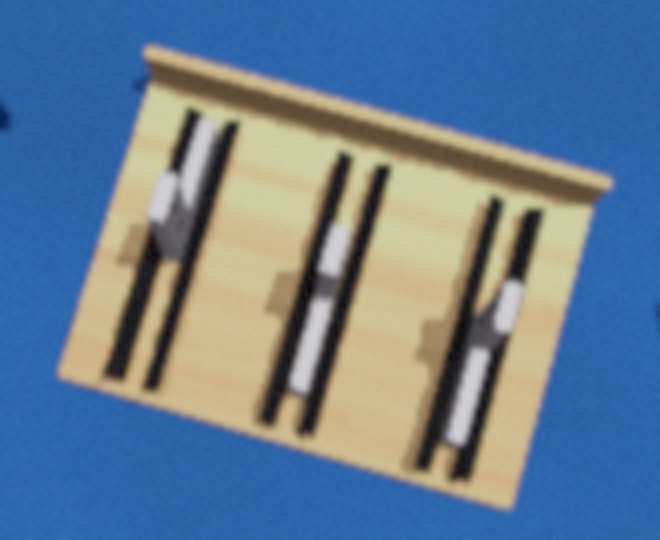

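```bash
cat > h.py <<'E'
import numpy as np,cv2
from plant import readout, vision, r
from scipy.optimize import least_squares
cal={n:vision.get_calibration(n) for n in("scene","top")}
def proj(n,P):
    c=cal[n];T=np.linalg.inv(c["pose"]);q=np.atleast_2d(P)@T[:3,:3].T+T[:3,3]
    q=q*[1,-1,-1]
    return cv2.projectPoints(q,np.zeros(3),np.zeros(3),c["intrinsics"],c["dist"])[0][:,0]
def atz(n,uv,z):
    c=cal[n];u=cv2.undistortPoints(np.array(uv,float).reshape(-1,1,2),c["intrinsics"],c["dist"])[:,0]
    d=np.c_[u[:,0],-u[:,1],-np.ones(len(u))]@c["pose"][:3,:3].T;o=c["pose"][:3,3]
    return o+d*((z-o[2])/d[:,2])[:,None]
E
cat > fit.py <<'E'
from h import *
t=lambda p:np.array(p)/4+[245,125]-.375
s=lambda p:np.array(p)/4.2+[235,145]-.38
obs=[("top",t((148,43)),(.108,.1425,.06)),("top",t((611,178)),(.108,-.1425,.06)),
("top",t((57,378)),(-.1,.1425,.01)),("top",t((513,510)),(-.1,-.1425,.01)),
("scene",s((640,222)),(.108,.1425,.06)),("scene",s((53,373)),(-.1,-.1425,.01)),("scene",s((298,568)),(.108,-.1425,0)),("scene",s((290,488)),(.1,-.1425,.06))]
def W(p,P):
    a=p[2];R=np.array([[np.cos(a),-np.sin(a),0],[np.sin(a),np.cos(a),0],[0,0,1]]);return R@np.array(P)+[p[0],p[1],0]
f=lambda p:np.concatenate([proj(n,W(p,P))[0]-uv for n,uv,P in obs])
S=least_squares(f,[.5,0,-.25]);print(S.x,np.degrees(S.x[2]));print(f(S.x).reshape(-1,2).round(1))
for nm,tp,sp in(("A",(509,306),(213,230)),("B",(334,249),(346,150)),("C",(167,196),(464,77))):
    g=lambda P:np.r_[proj("top",P)[0]-t(tp),proj("scene",P)[0]-s(sp)]
    P=least_squares(g,[.5,0,.1]).x
    print(nm,P.round(4),g(P).round(1),atz("top",[t(tp)],.14).round(4),atz("scene",[s(sp)],.14).round(4))
    g2=lambda q:g([q[0],q[1],.14]);Q=least_squares(g2,P[:2]).x
    d=Q-S.x[:2];a=S.x[2];print("  z=.14 fit",Q.round(4),"rack xy",(np.array([[np.cos(a),np.sin(a)],[-np.sin(a),np.cos(a)]])@d).round(4))
E
python3 fit.py
```

```text
[ 0.5233109   0.01860487 -0.29670821] -17.00012811393174
[[-0.1 -0.4]
 [ 1.1 -1.1]
 [-0.8  2.3]
 [-0.6  2.6]
 [ 2.3  0.8]
 [-1.5 -1.7]
 [ 1.7  2.1]
 [ 0.1  0.4]]
A [ 0.4959 -0.0722  0.1393] [ 0.2  0.2  0.3 -0. ] [[ 0.4963 -0.0718  0.14  ]] [[ 0.4959 -0.0734  0.14  ]]
  z=.14 fit [ 0.496  -0.0724] rack xy [ 0.0005 -0.095 ]
B [0.5266 0.0179 0.1393] [ 0.3  0.5  0.6 -0.1] [[0.5275 0.0185 0.14  ]] [[0.526  0.0161 0.14  ]]
  z=.14 fit [0.5267 0.0177] rack xy [0.0035 0.0001]
C [0.5562 0.1052 0.1414] [ 0.1  0.2  0.2 -0.1] [[0.5569 0.1056 0.14  ]] [[0.5551 0.1067 0.14  ]]
  z=.14 fit [0.5562 0.1057] rack xy [0.006  0.0929]
```

The top picture shows the wall on the far (+x) side. The slot brackets are C at the left (287,174), B in the middle (328,187) and A at the right (372,201). C's foot points to the wall, so it's right. A and B point away and are mirrored, which the enlarged crops confirm. The orange (420,282), yellow (432,210) and blue (228,150) ones are look-alikes outside the rack, so I'll leave them. I'll start with A.

```bash
python3 -m handwheel '[[[0.3,-0.95,0,0.2],[0.3,-0.95,0,0.2],[0.3,-0.95,0,0.2],[0.3,-0.95,0,0.2],[0.3,-0.95,0,0.2],[0.3,-0.95,0,0.2],[0.3,-0.95,0,0.2],[0.3,-0.95,0,0.1]]]' 50 50
```

```text
time_s: 0.9
tcp_pos: [0.375, 0.3006, 0.2199]
eef_rot: [0.8, 89.5, -105.7]
contact_force: [1.2, -0.1, -0.5]
gripper_width: 0.0502
```

```bash
python3 -m handwheel '[[[0.3,-0.95,0,0],[0.3,-0.95,0,0],[0.3,-0.95,0,0],[0.3,-0.95,0,0],[0.3,-0.95,0,0],[0.3,-0.95,0,0],[0.3,-0.95,0,0],[0.3,-0.95,0,0]]]'; python3 -m handwheel '[[[0.3,-0.95,0,0],[0.3,-0.95,0,0],[0.1,-0.3,0,0],[0,0,0,0]]]'
cat > st.py <<'E'
from h import *
import sys
from scipy.spatial.transform import Rotation as R
def info(goal=None,jaw=None):
    s=readout.get_state();r_=R.from_euler('xyz',s['eef_rot'],degrees=True).as_matrix()
    j=np.degrees(np.arctan2(r_[1,2],r_[0,2]));p=s['tcp_pos']
    print("t",round(s['time_s'],2),"tcp",p.round(4),"jaw",j.round(1),"xaxis",r_[:,0].round(3),"F",s['contact_force'].round(1),"M",s['moment'].round(2),"w",round(s['gripper_width'],4),"j",s['joints'].round(0))
    if goal is not None: print("shift units",((np.array(goal)-p)/.04).round(2),"turn units",((jaw-j+180)%360-180)/5)
if len(sys.argv)>1: v=list(map(float,sys.argv[1:]));info(v[:3],v[3])
else: info()
E
python3 st.py .496 -.0724 .091 -107
```

```text
time_s: 1.7
tcp_pos: [0.4705, -0.0172, 0.2197]
eef_rot: [-0.6, 89.5, -106.8]
contact_force: [0.4, 0.2, 0.6]
gripper_width: 0.05
time_s: 2.1
tcp_pos: [0.4987, -0.1134, 0.2184]
eef_rot: [-13.1, 89.5, -119.7]
contact_force: [0.3, 0.0, 0.0]
gripper_width: 0.0501
t 2.1 tcp [ 0.4987 -0.1134  0.2184] jaw -106.5 xaxis [-0.005 -0.008 -1.   ] F [0.3 0.  0. ] M [ 0.06 -0.04  0.05] w 0.0501 j [ 10.   5. -20.   0. -64.  64.]
shift units [-0.07  1.02 -3.19] turn units -0.09163839834519649
```

```bash
python3 -m handwheel '[[[-0.07,1,0,-0.1],[0,0,0,0],[0,0,0,0]]]'; python3 st.py .496 -.0724 .091 -107
python3 - <<'E'
from h import *
for n in("scene","top"):
    cv2.imwrite(f"pics/{n}1.png",vision.capture(n))
E
```

```text
time_s: 2.4
tcp_pos: [0.4948, -0.0725, 0.2174]
eef_rot: [-23.1, 89.4, -130.3]
contact_force: [-0.3, 0.0, 0.9]
gripper_width: 0.0502
t 2.4 tcp [ 0.4948 -0.0725  0.2174] jaw -107.2 xaxis [-0.007 -0.008 -1.   ] F [-0.3  0.   0.9] M [-0.03  0.03  0.01] w 0.0502 j [ 15.   5. -22.   0. -64.  58.]
shift units [ 0.03  0.   -3.16] turn units 0.047261939481421676
```

View pics/scene1.png

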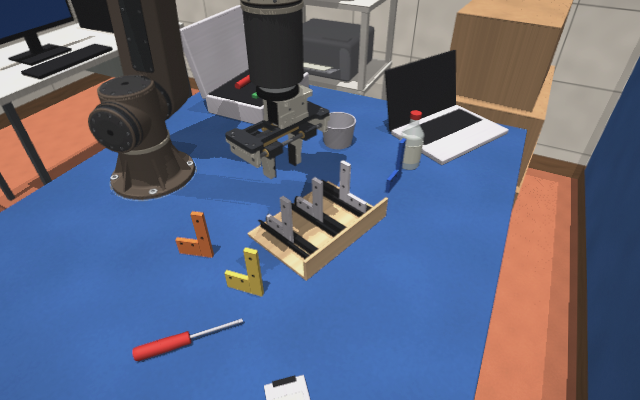

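Run:
```python
from h import *
for P in ([.4948,-.0725,.2174],[0,0,0],[.28,.614,.227],[.4948,-.0725,.14]): print(proj("scene",P),proj("top",P))
print(atz("top",[[343,395]],0.),atz("scene",[[153,170]],0.02))
```

```text
[[282.82943161 169.31355918]] [[378.43396751 195.9226763 ]]
[[154.15300308 173.77363894]] [[337.92647661 422.9353333 ]]
[[331.70516229  44.24089336]] [[ 10.90200342 314.26649095]]
[[285.09020452 199.00514264]] [[372.23591188 201.8472337 ]]
[[ 0.06289614 -0.01284222  0.        ]] [[ 0.008395   -0.00594896  0.02      ]]
```

View pics/top1.png

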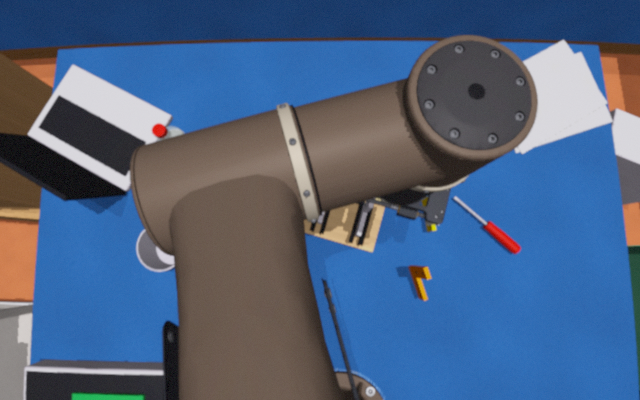

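```bash
python3 -m handwheel '[[[0.03,0,-0.6,0],[0,0,-0.6,0],[0,0,-0.6,0],[0,0,0,0]]]'; python3 st.py .496 -.0724 .091 -107
```

```text
time_s: 2.9
tcp_pos: [0.4966, -0.0731, 0.1449]
eef_rot: [-4.1, 89.5, -111.3]
contact_force: [-0.9, -0.1, 0.1]
gripper_width: 0.05
t 2.9 tcp [ 0.4966 -0.0731  0.1449] jaw -107.2 xaxis [-0.003 -0.007 -1.   ] F [-0.9 -0.1  0.1] M [-0.07  0.05  0.01] w 0.05 j [ 14.   8. -28.   0. -54.  58.]
shift units [-0.01  0.02 -1.35] turn units 0.04644320831617961
```

```bash
python3 -m handwheel '[[[0,0.02,-0.5,0],[0,0,-0.5,0],[0,0,-0.35,0],[0,0,0,0]]]'; python3 st.py .496 -.0724 .091 -107
python3 - <<'E'
from h import *
a=vision.capture("scene")[125:285,215:400];cv2.imwrite("pics/s2.png",cv2.resize(a,None,fx=3.5,fy=3.5,interpolation=cv2.INTER_CUBIC))
E
```

```text
time_s: 3.3
tcp_pos: [0.499, -0.0728, 0.0936]
eef_rot: [27.4, 89.5, -79.8]
contact_force: [0.1, -0.4, 0.2]
gripper_width: 0.0502
t 3.3 tcp [ 0.499  -0.0728  0.0936] jaw -107.2 xaxis [ 0.001 -0.008 -1.   ] F [ 0.1 -0.4  0.2] M [0.03 0.06 0.01] w 0.0502 j [ 14.  12. -31.   1. -47.  58.]
shift units [-0.08  0.01 -0.07] turn units 0.03813458215643095
```

View pics/s2.png

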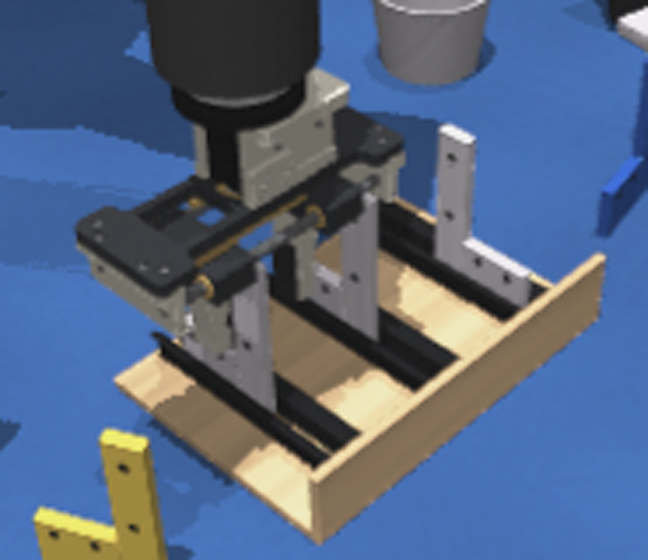

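```bash
python3 -m handwheel '[[[-0.08,0,-0.06,0],[0,0,0,0]]]'; python3 st.py .496 -.0724 .091 -107;  python3 -m handwheel '[[[0,0,0,0],[0,0,0,0],[0,0,0,0],[0,0,0,0],[0,0,0,0],[0,0,0,0]]]' 0 50;  python3 st.py .496 -.0724 .091 -107
```

```text
time_s: 3.55
tcp_pos: [0.4979, -0.0727, 0.0945]
eef_rot: [55.6, 89.4, -51.6]
contact_force: [-0.2, -0.5, 0.2]
gripper_width: 0.0501
t 3.55 tcp [ 0.4979 -0.0727  0.0945] jaw -107.2 xaxis [ 0.006 -0.008 -1.   ] F [-0.2 -0.5  0.2] M [-0.    0.05 -0.03] w 0.0501 j [ 15.  12. -31.   1. -47.  58.]
shift units [-0.05  0.01 -0.09] turn units 0.032293793622511655
time_s: 4.15
tcp_pos: [0.4992, -0.0725, 0.097]
eef_rot: [72.1, 89.3, -35.1]
contact_force: [0.5, -0.2, 0.0]
gripper_width: 0.0094
t 4.15 tcp [ 0.4992 -0.0725  0.097 ] jaw -107.1 xaxis [ 0.01  -0.007 -1.   ] F [ 0.5 -0.2  0. ] M [ 0.07  0.01 -0.01] w 0.0094 j [ 15.  12. -31.   1. -47.  58.]
shift units [-0.08  0.   -0.15] turn units 0.02665702759715032
```

```bash
python3 -m handwheel '[[[0,0,0.3,0],[0,0,0.4,0],[0,0,0.5,0],[0,0,0.6,0],[0,0,0.6,0],[0,0,0.4,0]]]';  python3 st.py .494 -.0718 .217 73
python3 - <<'E'
from h import *
a=vision.capture("scene")[125:285,215:400];cv2.imwrite("pics/s3.png",cv2.resize(a,None,fx=3.5,fy=3.5,interpolation=cv2.INTER_CUBIC))
E
```

```text
time_s: 4.75
tcp_pos: [0.4949, -0.0731, 0.2123]
eef_rot: [21.5, 89.5, -85.7]
contact_force: [1.4, -0.4, -2.3]
gripper_width: 0.0096
t 4.75 tcp [ 0.4949 -0.0731  0.2123] jaw -107.2 xaxis [ 0.001 -0.008 -1.   ] F [ 1.4 -0.4 -2.3] M [ 0.05 -0.13 -0.01] w 0.0096 j [ 15.   4. -22.   1. -63.  58.]
shift units [-0.02  0.03  0.12] turn units -35.96283732173972
```

View pics/s3.png

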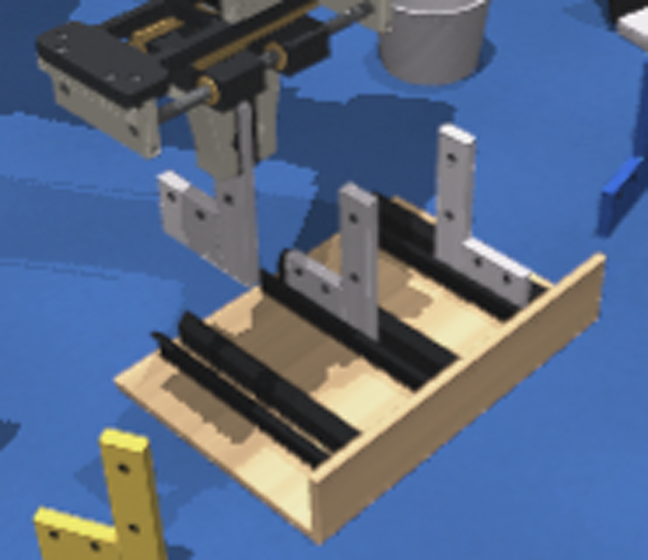

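A is held, upright and clear. Now I'll turn it −180°.

```bash
for i in 1; do :; done
python3 -m handwheel '[[[0,0,0.1,-1],[0,0,0,-1],[0,0,0,-1],[0,0,0,-1],[0,0,0,-1],[0,0,0,-1],[0,0,0,-1],[0,0,0,-1]]]' && python3 -m handwheel '[[[0,0,0,-1],[0,0,0,-1],[0,0,0,-1],[0,0,0,-1],[0,0,0,-1],[0,0,0,-1],[0,0,0,-1],[0,0,0,-1]]]';python3 st.py .494 -.0718 .217 73
```

```text
time_s: 5.6
tcp_pos: [0.4934, -0.0729, 0.2203]
eef_rot: [38.0, 89.5, -110.7]
contact_force: [0.5, -0.8, -2.8]
gripper_width: 0.0097
time_s: 6.4
tcp_pos: [0.4894, -0.073, 0.2187]
eef_rot: [15.5, 89.2, -175.0]
contact_force: [-0.3, 0.8, -2.6]
gripper_width: 0.0097
t 6.4 tcp [ 0.4894 -0.073   0.2187] jaw 169.5 xaxis [-0.014 -0.001 -1.   ] F [-0.3  0.8 -2.6] M [ 0.03 -0.15 -0.04] w 0.0097 j [ 14.   4. -22.  -0. -65. -25.]
shift units [ 0.12  0.03 -0.04] turn units -19.300036194377384
```

```bash
python3 -m handwheel '[[[0.1,0,0,-1],[0,0,0,-1],[0,0,0,-1],[0,0,0,-1],[0,0,0,-1],[0,0,0,-1],[0,0,0,-1],[0,0,0,-1]]]' && python3 -m handwheel '[[[0.05,0,0,-1],[0,0,0,-1],[0,0,0,-1],[0,0,0,-1],[0,0,0,-1],[0,0,0,-1],[0,0,0,-1],[0,0,0,-1]]]';python3 st.py .494 -.0718 .217 73
```

```text
time_s: 7.2
tcp_pos: [0.4893, -0.0731, 0.2169]
eef_rot: [20.9, 88.8, 148.6]
contact_force: [-0.5, 0.1, -3.3]
gripper_width: 0.01
time_s: 8.0
tcp_pos: [0.4871, -0.0732, 0.2151]
eef_rot: [33.6, 88.4, 119.6]
contact_force: [0.2, 0.1, -2.7]
gripper_width: 0.0097
t 8.0 tcp [ 0.4871 -0.0732  0.2151] jaw 85.9 xaxis [-0.013  0.024 -1.   ] F [ 0.2  0.1 -2.7] M [-0.05 -0.15 -0.02] w 0.0097 j [  13.    4.  -21.   -2.  -65. -106.]
shift units [0.17 0.03 0.05] turn units -2.5861058756302895
```

```bash
python3 -m handwheel '[[[0.1,0.03,0,-1],[0.05,0,0,-1],[0,0,0,-0.6],[0,0,0,0],[0,0,0,0]]]';python3 st.py .494 -.0718 .217 73
python3 - <<'E'
from h import *
a=vision.capture("scene")[125:285,215:400];cv2.imwrite("pics/s4.png",cv2.resize(a,None,fx=3.5,fy=3.5,interpolation=cv2.INTER_CUBIC))
E
```

```text
time_s: 8.5
tcp_pos: [0.4908, -0.0719, 0.2142]
eef_rot: [41.3, 88.3, 113.6]
contact_force: [-0.1, 0.1, -2.7]
gripper_width: 0.0096
t 8.5 tcp [ 0.4908 -0.0719  0.2142] jaw 72.3 xaxis [-0.012  0.027 -1.   ] F [-0.1  0.1 -2.7] M [-0.09 -0.22  0.  ] w 0.0096 j [  13.    5.  -21.   -2.  -65. -120.]
shift units [0.08 0.   0.07] turn units 0.14160029545992642
```

View pics/s4.png

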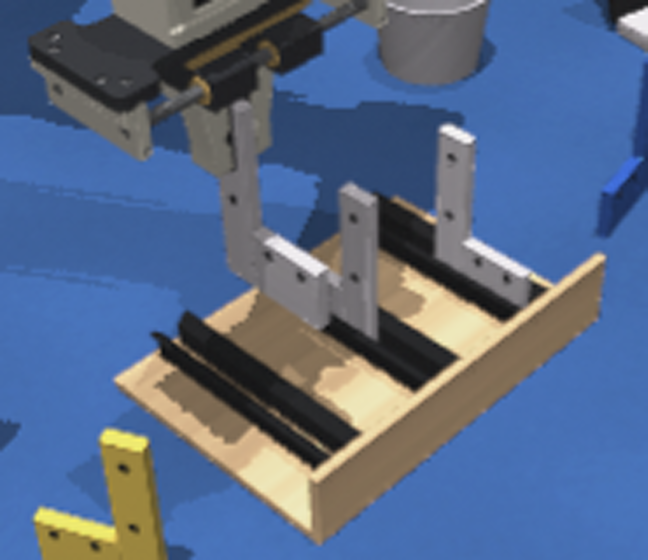

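```bash
python3 -m handwheel '[[[0.08,-0.04,-0.4,0.14],[0,0,-0.5,0],[0,0,-0.5,0],[0,0,-0.4,0],[0,0,0,0]]]';python3 st.py .494 -.0735 .097 73
python3 - <<'E'
from h import *
a=vision.capture("scene")[145:285,215:400];cv2.imwrite("pics/s5.png",cv2.resize(a,None,fx=4,fy=4,interpolation=cv2.INTER_CUBIC))
E
```

```text
time_s: 9.05
tcp_pos: [0.4941, -0.0736, 0.1409]
eef_rot: [37.2, 88.3, 110.6]
contact_force: [-0.4, 0.3, -2.3]
gripper_width: 0.01
t 9.05 tcp [ 0.4941 -0.0736  0.1409] jaw 73.4 xaxis [-0.01   0.027 -1.   ] F [-0.4  0.3 -2.3] M [-0.1  -0.06  0.03] w 0.01 j [  13.    9.  -27.   -2.  -55. -118.]
shift units [-0.   0.  -1.1] turn units -0.08108016337989739
```

View pics/s5.png

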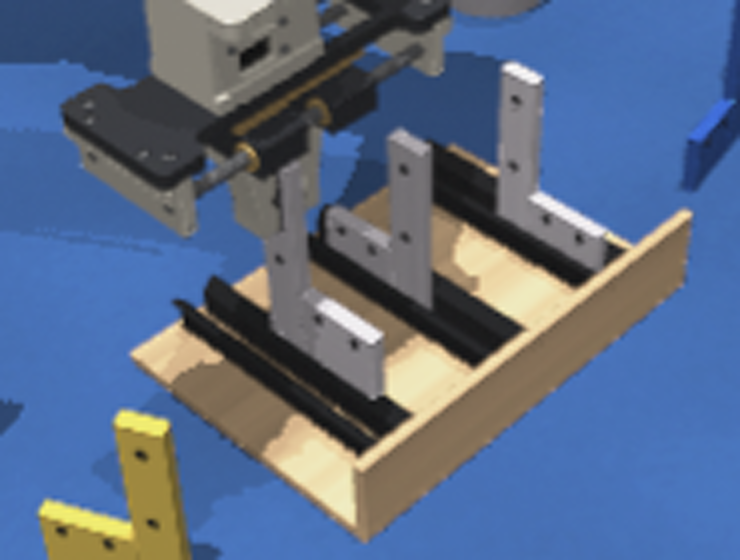

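```bash
python3 -m handwheel '[[[0,0,-0.3,0],[0,0,-0.25,0],[0,0,-0.2,0]]]';python3 st.py .494 -.0735 .097 73
```

```text
time_s: 9.4
tcp_pos: [0.4972, -0.0735, 0.1134]
eef_rot: [22.5, 88.4, 96.0]
contact_force: [9.2, -1.5, -4.2]
gripper_width: 0.0096
t 9.4 tcp [ 0.4972 -0.0735  0.1134] jaw 73.5 xaxis [-0.003  0.027 -1.   ] F [ 9.2 -1.5 -4.2] M [-0.73 -2.44 -0.21] w 0.0096 j [  13.   11.  -28.   -2.  -51. -118.]
shift units [-0.08  0.   -0.41] turn units -0.10449226970563927
```

```bash
python3 - <<'E'
from h import *
im=vision.capture("scene");a=im[145:285,215:400];cv2.imwrite("pics/s6.png",cv2.resize(a,None,fx=4,fy=4,interpolation=cv2.INTER_CUBIC))
E
python3 st.py .494 -.0735 .097 73
```

```text
t 9.45 tcp [ 0.4963 -0.0736  0.1121] jaw 73.5 xaxis [-0.005  0.027 -1.   ] F [ 0.1 -0.7 -3.8] M [-0.25  0.03  0.02] w 0.0098 j [  13.   11.  -29.   -2.  -51. -118.]
shift units [-0.06  0.   -0.38] turn units -0.10044239369260595
```

View pics/s6.png

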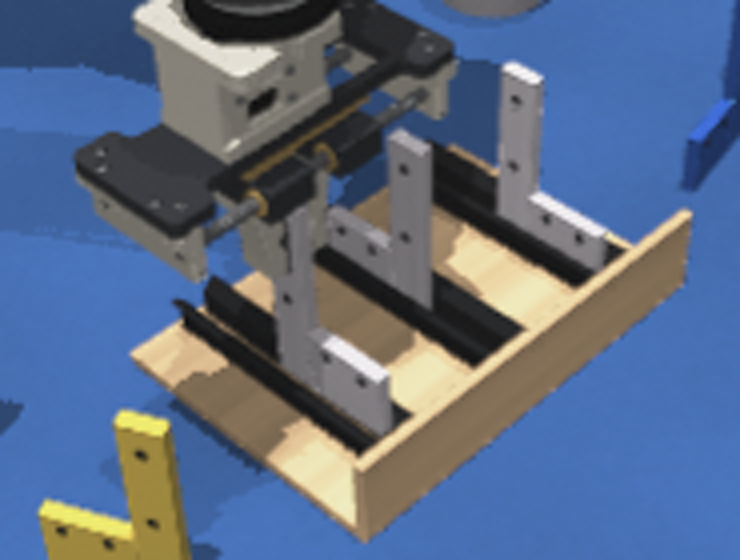

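```bash
python3 -m handwheel '[[[-0.04,0,-0.1,0],[0,0,-0.1,0]]]';python3 st.py .494 -.0735 .097 73;python3 -m handwheel '[[[0,0,-0.1,0],[0,0,-0.1,0]]]';python3 st.py .494 -.0735 .097 73
```

```text
time_s: 9.65
tcp_pos: [0.4948, -0.0736, 0.1037]
eef_rot: [26.4, 88.4, 99.9]
contact_force: [0.3, 0.7, -1.1]
gripper_width: 0.0097
t 9.65 tcp [ 0.4948 -0.0736  0.1037] jaw 73.5 xaxis [-0.005  0.027 -1.   ] F [ 0.3  0.7 -1.1] M [-0.12 -0.07 -0.03] w 0.0097 j [  13.   11.  -29.   -2.  -49. -118.]
shift units [-0.02  0.   -0.17] turn units -0.10197785593154549
time_s: 9.85
tcp_pos: [0.4951, -0.0736, 0.0968]
eef_rot: [25.5, 88.5, 99.0]
contact_force: [-21.3, 9.1, 57.8]
gripper_width: 0.0102
t 9.85 tcp [ 0.4951 -0.0736  0.0968] jaw 73.6 xaxis [-0.004  0.026 -1.   ] F [-21.3   9.1  57.8] M [4.03 8.03 0.14] w 0.0102 j [  13.   12.  -30.   -2.  -48. -118.]
shift units [-0.03  0.    0.01] turn units -0.11467854525832308
```

```bash
python3 -m handwheel '[[[0,0,0.02,0],[0,0,0,0],[0,0,0,0],[0,0,0,0]]]' 50 50;python3 st.py .494 -.0735 .097 73
python3 - <<'E'
from h import *
im=vision.capture("scene");a=im[145:285,215:400];cv2.imwrite("pics/s7.png",cv2.resize(a,None,fx=4,fy=4,interpolation=cv2.INTER_CUBIC))
E
```

```text
time_s: 10.25
tcp_pos: [0.4969, -0.0734, 0.0989]
eef_rot: [16.9, 88.5, 90.6]
contact_force: [0.3, -0.2, 0.6]
gripper_width: 0.0362
t 10.25 tcp [ 0.4969 -0.0734  0.0989] jaw 73.6 xaxis [-0.     0.027 -1.   ] F [ 0.3 -0.2  0.6] M [-0.12 -0.25  0.03] w 0.0362 j [  13.   12.  -30.   -2.  -48. -118.]
shift units [-0.07 -0.   -0.05] turn units -0.12748475538028287
```

View pics/s7.png

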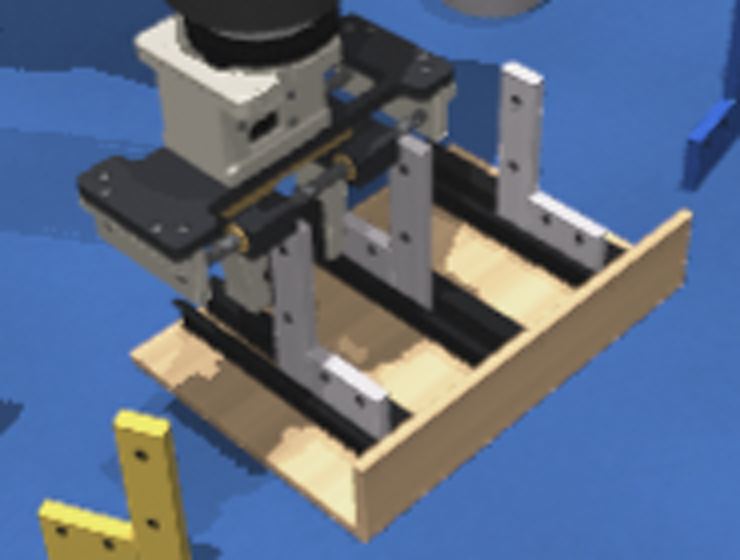

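```bash
python3 -m handwheel '[[[0,0,0.3,0],[0,0,0.5,0],[0,0,0.7,0],[0,0,0.8,0],[0,0,0.5,0],[0,0,0.2,0]]]';python3 -m handwheel '[[[0.2,0.6,0,0],[0.2,0.7,0,0],[0.2,0.6,0,0],[0.1,0.3,0,0],[0,0,0,0]]]';python3 st.py .5267 .0177 .091 73
python3 - <<'E'
from h import *
im=vision.capture("scene");a=im[145:285,215:400];cv2.imwrite("pics/s8.png",cv2.resize(a,None,fx=4,fy=4,interpolation=cv2.INTER_CUBIC))
E
```

```text
time_s: 10.9
tcp_pos: [0.4951, -0.0742, 0.2253]
eef_rot: [24.1, 88.5, 97.7]
contact_force: [0.1, 0.4, -0.7]
gripper_width: 0.0499
time_s: 11.4
tcp_pos: [0.5237, 0.0162, 0.2277]
eef_rot: [16.6, 88.5, 90.1]
contact_force: [-0.5, -1.1, -0.4]
gripper_width: 0.0501
t 11.4 tcp [0.5237 0.0162 0.2277] jaw 73.5 xaxis [-0.     0.026 -1.   ] F [-0.5 -1.1 -0.4] M [-0.14 -0.17  0.01] w 0.0501 j [  22.    6.  -18.   -2.  -66. -128.]
shift units [ 0.08  0.04 -3.42] turn units -0.10098961060188003
```

View pics/s8.png

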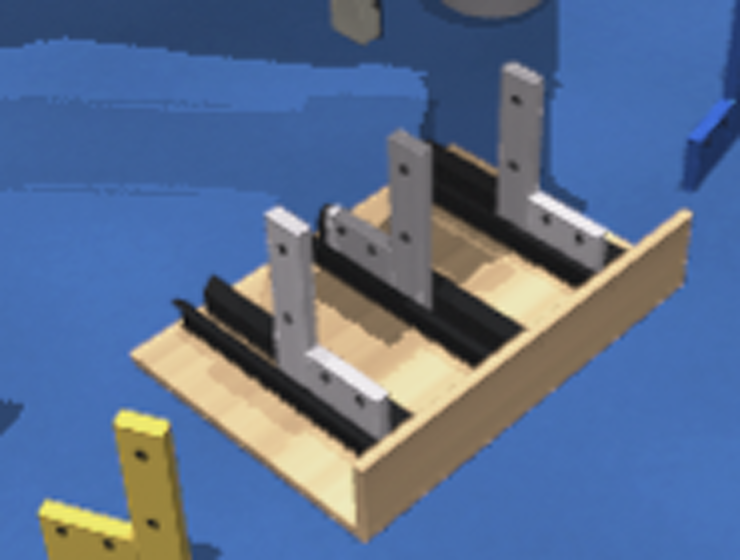

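A is upright in its slot with its foot to the wall. Next is B, the middle bracket.

```bash
python3 -m handwheel '[[[0.08,0.04,-0.5,-0.1],[0,0,-0.6,0],[0,0,-0.7,0],[0,0,-0.3,0]]]';python3 st.py .5267 .0177 .091 73
```

```text
time_s: 11.85
tcp_pos: [0.5265, 0.0146, 0.1431]
eef_rot: [9.9, 88.5, 82.9]
contact_force: [0.5, 0.3, 0.2]
gripper_width: 0.0497
t 11.85 tcp [0.5265 0.0146 0.1431] jaw 72.9 xaxis [ 0.003  0.027 -1.   ] F [0.5 0.3 0.2] M [-0.15 -0.14 -0.06] w 0.0497 j [  22.   11.  -24.   -2.  -54. -128.]
shift units [ 0.01  0.08 -1.3 ] turn units 0.014534969463238668
```

```bash
python3 -m handwheel '[[[0,0.08,-0.5,0],[0,0.02,-0.5,0],[-0.03,0.02,-0.3,0]]]';python3 st.py .5267 .0177 .091 73
```

```text
time_s: 12.15
tcp_pos: [0.5252, 0.0172, 0.0901]
eef_rot: [8.8, 88.5, 81.7]
contact_force: [-0.8, -0.9, 0.7]
gripper_width: 0.0501
t 12.15 tcp [0.5252 0.0172 0.0901] jaw 72.8 xaxis [ 0.004  0.026 -1.   ] F [-0.8 -0.9  0.7] M [-0.07 -0.09  0.04] w 0.0501 j [  22.   14.  -28.   -2.  -47. -128.]
shift units [0.04 0.01 0.02] turn units 0.03141244889373525
```

```bash
python3 -m handwheel '[[[0.04,0,0,0],[0,0,0,0],[0,0,0,0],[0,0,0,0],[0,0,0,0],[0,0,0,0]]]' 0 50;  python3 st.py .5267 .0177 .091 73; python3 -m handwheel '[[[0,0,0.3,0],[0,0,0.4,0],[0,0,0.5,0],[0,0,0.6,0],[0,0,0.6,0],[0,0,0.6,0],[0,0,0.2,0]]]';  python3 st.py .5267 .0177 .21 -107
python3 - <<'E'
from h import *
im=vision.capture("scene");a=im[125:285,215:400];cv2.imwrite("pics/s9.png",cv2.resize(a,None,fx=3.5,fy=3.5,interpolation=cv2.INTER_CUBIC))
E
```

```text
time_s: 12.75
tcp_pos: [0.5278, 0.0158, 0.0923]
eef_rot: [5.7, 88.5, 78.5]
contact_force: [0.6, -0.5, -2.7]
gripper_width: 0.0096
t 12.75 tcp [0.5278 0.0158 0.0923] jaw 72.8 xaxis [ 0.005  0.026 -1.   ] F [ 0.6 -0.5 -2.7] M [ 0.04 -0.31 -0.01] w 0.0096 j [  22.   14.  -27.   -2.  -48. -128.]
shift units [-0.03  0.05 -0.03] turn units 0.04105819980348997
time_s: 13.45
tcp_pos: [0.5248, 0.015, 0.228]
eef_rot: [13.1, 88.6, 85.9]
contact_force: [-0.4, -1.4, -2.8]
gripper_width: 0.0098
t 13.45 tcp [0.5248 0.015  0.228 ] jaw 72.8 xaxis [ 0.002  0.025 -1.   ] F [-0.4 -1.4 -2.8] M [-0.09 -0.27 -0.03] w 0.0098 j [  22.    6.  -18.   -1.  -66. -129.]
shift units [ 0.05  0.07 -0.45] turn units -35.95856010797936
```

View pics/s9.png

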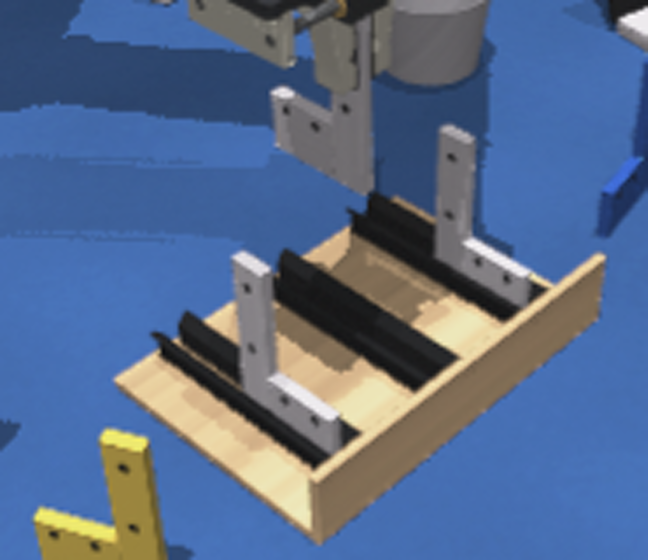

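```bash
python3 -m handwheel '[[[0.02,0.03,0,1],[0,0,0,1],[0,0,0,1],[0,0,0,1],[0,0,0,1],[0,0,0,1],[0,0,0,1],[0,0,0,1]]]' && python3 -m handwheel '[[[0,0,0,1],[0,0,0,1],[0,0,0,1],[0,0,0,1],[0,0,0,1],[0,0,0,1],[0,0,0,1],[0,0,0,1]]]';python3 st.py .5267 .0177 .21 -107
```

```text
time_s: 14.3
tcp_pos: [0.5205, 0.0161, 0.2206]
eef_rot: [31.5, 88.2, 145.7]
contact_force: [-0.2, 0.6, -1.2]
gripper_width: 0.0097
time_s: 15.1
tcp_pos: [0.5144, 0.0155, 0.2103]
eef_rot: [37.1, 87.3, -167.1]
contact_force: [0.0, 0.1, -2.2]
gripper_width: 0.01
t 15.1 tcp [0.5144 0.0155 0.2103] jaw 155.8 xaxis [-0.046 -0.01  -0.999] F [ 0.   0.1 -2.2] M [ 0.16 -0.25 -0.02] w 0.01 j [ 23.   8. -19.  -1. -66. -47.]
shift units [ 0.31  0.06 -0.01] turn units 19.441733072323053
```

```bash
python3 -m handwheel '[[[0,0,0,1],[0,0,0,1],[0,0,0,1],[0,0,0,1],[0,0,0,1],[0,0,0,1],[0,0,0,1],[0,0,0,1]]]' && python3 -m handwheel '[[[0,0,0,1],[0,0,0,1],[0,0,0,1],[0,0,0,1],[0,0,0,1],[0,0,0,1],[0,0,0,1],[0,0,0,1]]]';python3 st.py .5267 .0177 .21 -107
```

```text
time_s: 15.9
tcp_pos: [0.5081, 0.0148, 0.2003]
eef_rot: [29.9, 86.5, -132.7]
contact_force: [-0.7, -0.9, -0.6]
gripper_width: 0.01
time_s: 16.7
tcp_pos: [0.5016, 0.0138, 0.1904]
eef_rot: [18.4, 86.0, -102.5]
contact_force: [-0.4, 0.3, -1.7]
gripper_width: 0.0098
t 16.7 tcp [0.5016 0.0138 0.1904] jaw -121.0 xaxis [-0.015 -0.068 -0.998] F [-0.4  0.3 -1.7] M [ 0.28  0.   -0.  ] w 0.0098 j [ 27.   7. -25.   4. -62.  31.]
shift units [0.63 0.1  0.49] turn units 2.7912062712055556
```

```bash
python3 -m handwheel '[[[0.3,0.1,0.2,0.6],[0.2,0,0.2,0.6],[0.1,0,0.1,0.6],[0,0,0,0.6],[0,0,0,0.4]]]' ;python3 st.py .5267 .0177 .21 -107;  python3 -m handwheel '[[[0,0,0,0],[0,0,0,0],[0,0,0,0],[0,0,0,0]]]' ;python3 st.py .5267 .0177 .21 -107
```

```text
time_s: 17.2
tcp_pos: [0.5221, 0.0172, 0.2049]
eef_rot: [10.4, 85.8, -95.8]
contact_force: [-0.1, -0.6, -2.0]
gripper_width: 0.0099
t 17.2 tcp [0.5221 0.0172 0.2049] jaw -106.2 xaxis [-0.007 -0.073 -0.997] F [-0.1 -0.6 -2. ] M [0.3  0.03 0.04] w 0.0099 j [ 26.   8. -21.   4. -63.  46.]
shift units [0.12 0.01 0.13] turn units -0.15068635183183687
time_s: 17.6
tcp_pos: [0.5203, 0.0169, 0.2021]
eef_rot: [7.0, 85.7, -99.3]
contact_force: [0.2, -0.6, -1.9]
gripper_width: 0.0098
t 17.6 tcp [0.5203 0.0169 0.2021] jaw -106.4 xaxis [-0.012 -0.074 -0.997] F [ 0.2 -0.6 -1.9] M [ 0.37 -0.02  0.06] w 0.0098 j [ 26.   8. -22.   4. -63.  46.]
shift units [0.16 0.02 0.2 ] turn units -0.12855693403349164
```

```bash
python3 -m handwheel '[[[0.1,0.02,0.2,1],[0.08,0,0.2,1],[0.02,0,0.03,1],[0.02,0,0.03,1],[0.02,0,0.03,1],[0.02,0,0.03,1],[0.02,0,0.03,1],[0.02,0,0.03,1]]]' && python3 -m handwheel '[[[0.02,0,0.03,1],[0.02,0,0.03,1],[0.02,0,0.03,1],[0.02,0,0.03,1],[0.02,0,0.03,1],[0.02,0,0.03,1],[0.02,0,0.03,1],[0.02,0,0.03,1]]]' ;python3 st.py .5267 .0177 .21 -107;   python3 -m handwheel '[[[0.02,0,0.03,1],[0.02,0,0.03,1],[0.02,0,0.03,1],[0.02,0,0.03,1],[0.02,0,0.03,1],[0.02,0,0.03,1],[0.02,0,0.03,1]]]' ;python3 st.py .5267 .0177 .21 -107
```

```text
time_s: 18.4
tcp_pos: [0.532, 0.0176, 0.2253]
eef_rot: [5.8, 85.7, -59.3]
contact_force: [0.4, 0.2, -2.0]
gripper_width: 0.0095
time_s: 19.2
tcp_pos: [0.5377, 0.0174, 0.2347]
eef_rot: [5.1, 85.7, -18.4]
contact_force: [0.0, 0.2, -2.7]
gripper_width: 0.0095
t 19.2 tcp [0.5377 0.0174 0.2347] jaw -23.5 xaxis [ 0.071 -0.024 -0.997] F [ 0.   0.2 -2.7] M [-0.01  0.22 -0.03] w 0.0095 j [ 25.   5. -20.   3. -62. 130.]
shift units [-0.27  0.01 -0.62] turn units -16.690847007874076
time_s: 19.9
tcp_pos: [0.5425, 0.0171, 0.2431]
eef_rot: [5.0, 85.8, 17.8]
contact_force: [0.6, -0.4, -1.8]
gripper_width: 0.0101
t 19.9 tcp [0.5425 0.0171 0.2431] jaw 12.8 xaxis [ 0.07   0.023 -0.997] F [ 0.6 -0.4 -1.8] M [-0.21  0.09 -0.01] w 0.0101 j [ 23.   5. -18.   0. -63. 170.]
shift units [-0.4   0.02 -0.83] turn units -23.95611784569749
```

```bash
python3 -m handwheel '[[[0,0,0,-0.5],[0,0,0,0],[0,0,0,0],[0,0,0,0],[0,0,0,0],[0,0,0,0],[0,0,0,0],[0,0,0,0]]]' ;python3 st.py .5267 .0177 .21 -107;  python3 -m handwheel '[[[0,0,0,0],[0,0,0,0],[0,0,0,0],[0,0,0,0],[0,0,0,0],[0,0,0,0],[0,0,0,0],[0,0,0,0]]]' ;python3 st.py .5267 .0177 .21 -107
```

```text
time_s: 20.7
tcp_pos: [0.5423, 0.0168, 0.2429]
eef_rot: [5.0, 85.8, 15.4]
contact_force: [0.0, 0.4, -2.7]
gripper_width: 0.0098
t 20.7 tcp [0.5423 0.0168 0.2429] jaw 10.4 xaxis [ 0.07   0.019 -0.997] F [ 0.   0.4 -2.7] M [-0.15  0.15  0.01] w 0.0098 j [ 23.   5. -18.   1. -63. 167.]
shift units [-0.39  0.02 -0.82] turn units -23.48979834251496
time_s: 21.5
tcp_pos: [0.5423, 0.0169, 0.243]
eef_rot: [5.0, 85.8, 15.5]
contact_force: [-0.1, -0.3, -2.1]
gripper_width: 0.0098
t 21.5 tcp [0.5423 0.0169 0.243 ] jaw 10.5 xaxis [ 0.07   0.02  -0.997] F [-0.1 -0.3 -2.1] M [-0.29  0.13 -0.02] w 0.0098 j [ 23.   5. -18.   1. -63. 167.]
shift units [-0.39  0.02 -0.82] turn units -23.491491638387874
```

```bash
python3 -m handwheel '[[[-0.1,0,0.6,0],[-0.1,0,0.7,0],[-0.1,0,0.6,0],[0,0,0,0],[0,0,0,0],[0,0,0,0],[0,0,0,0],[0,0,0,0]]]' ;python3 st.py .5267 .0177 .21 -107;  python3 -m handwheel '[[[0,0,0,0],[0,0,0,0],[0,0,0,0],[0,0,0,0],[0,0,0,0],[0,0,0,0],[0,0,0,0],[0,0,0,0]]]' ;python3 st.py .5267 .0177 .21 -107
```

```text
time_s: 22.3
tcp_pos: [0.5281, 0.0164, 0.3179]
eef_rot: [5.2, 86.1, 15.6]
contact_force: [-0.2, -0.4, -2.2]
gripper_width: 0.0098
t 22.3 tcp [0.5281 0.0164 0.3179] jaw 10.4 xaxis [ 0.065  0.018 -0.998] F [-0.2 -0.4 -2.2] M [-0.2   0.12  0.03] w 0.0098 j [ 23.   1. -12.   1. -73. 167.]
shift units [-0.04  0.03 -2.7 ] turn units -23.485350071679015
time_s: 23.1
tcp_pos: [0.5279, 0.0163, 0.3163]
eef_rot: [5.1, 86.3, 15.5]
contact_force: [1.4, 0.0, -1.3]
gripper_width: 0.0099
t 23.1 tcp [0.5279 0.0163 0.3163] jaw 10.4 xaxis [ 0.062  0.017 -0.998] F [ 1.4  0.  -1.3] M [-0.2   0.14 -0.01] w 0.0099 j [ 23.   1. -12.   1. -73. 167.]
shift units [-0.03  0.03 -2.66] turn units -23.483769217157693
```

```bash
python3 -m handwheel '[[[0,0,0,-1],[0,0,0,-1],[0,0,0,-1],[0,0,0,-1],[0,0,0,-1],[0,0,0,-1],[0,0,0,-1],[0,0,0,-1]]]' && python3 -m handwheel '[[[0,0,0,-1],[0,0,0,-1],[0,0,0,-1],[0,0,0,-1],[0,0,0,-1],[0,0,0,-1],[0,0,0,-1],[0,0,0,-1]]]' ;python3 st.py .5267 .0177 .21 -107
```

```text
time_s: 23.9
tcp_pos: [0.5278, 0.0162, 0.3168]
eef_rot: [5.7, 86.2, -25.4]
contact_force: [0.3, 0.2, -1.2]
gripper_width: 0.0099
time_s: 24.7
tcp_pos: [0.5277, 0.0165, 0.3171]
eef_rot: [6.7, 86.2, -66.1]
contact_force: [-0.1, -0.2, -1.8]
gripper_width: 0.0097
t 24.7 tcp [0.5277 0.0165 0.3171] jaw -72.8 xaxis [ 0.027 -0.06  -0.998] F [-0.1 -0.2 -1.8] M [ 0.22  0.09 -0.03] w 0.0097 j [ 26.   3. -12.   4. -75.  80.]
shift units [-0.02  0.03 -2.68] turn units -6.8340105574660415
```

```bash
python3 -m handwheel '[[[0,0,0,-1],[0,0,0,-1],[0,0,-0.1,-1],[0,0,-0.2,-1],[0,0,-0.4,-1],[0,0,-0.4,-1],[0,0,-0.4,-0.8],[0,0,-0.2,0]]]';python3 st.py .528 .022 .1323 -107
```

```text
time_s: 25.5
tcp_pos: [0.529, 0.0173, 0.2488]
eef_rot: [11.0, 86.3, -97.3]
contact_force: [0.1, 0.6, -2.4]
gripper_width: 0.0099
t 25.5 tcp [0.529  0.0173 0.2488] jaw -108.4 xaxis [-0.008 -0.063 -0.998] F [ 0.1  0.6 -2.4] M [ 0.22  0.01 -0.01] w 0.0099 j [ 25.   6. -17.   3. -69.  45.]
shift units [-0.02  0.12 -2.91] turn units 0.2799522578909318
```

```bash
python3 -m handwheel '[[[0,0.12,-0.5,0.28],[0,0,-0.6,0],[0,0,-0.6,0],[0,0,-0.5,0],[0,0,-0.3,0],[0,0,-0.1,0]]]';python3 st.py .528 .022 .1323 -107
python3 - <<'E'
from h import *
im=vision.capture("scene");a=im[145:285,215:400];cv2.imwrite("pics/s10.png",cv2.resize(a,None,fx=4,fy=4,interpolation=cv2.INTER_CUBIC))
E
```

```text
time_s: 26.1
tcp_pos: [0.5306, 0.0227, 0.1429]
eef_rot: [14.6, 86.4, -91.5]
contact_force: [0.5, -0.2, -2.0]
gripper_width: 0.0094
t 26.1 tcp [0.5306 0.0227 0.1429] jaw -106.1 xaxis [-0.002 -0.063 -0.998] F [ 0.5 -0.2 -2. ] M [0.27 0.02 0.06] w 0.0094 j [ 26.  11. -26.   4. -55.  46.]
shift units [-0.06 -0.02 -0.26] turn units -0.1740859525192775
```

View pics/s10.png

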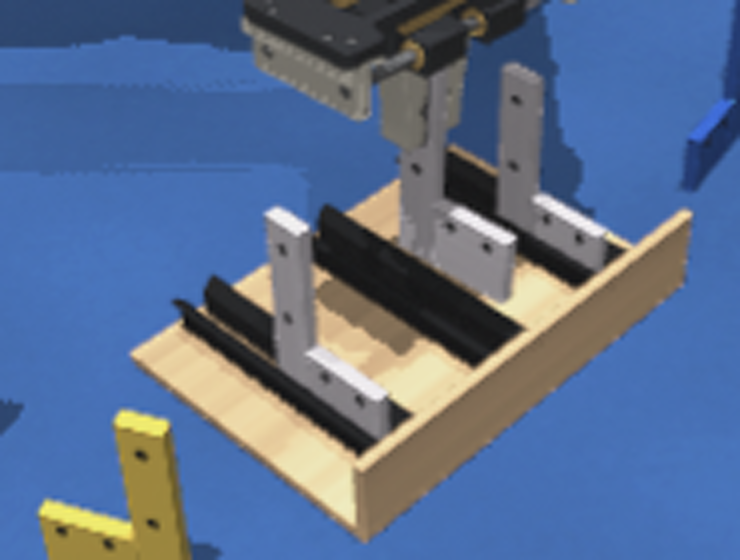

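Run:
```python
from h import *
a=-.2967;o=np.array([.5233,.0186]);Q=np.array([.5267,.0177])
s=np.array([(Q-o)@[np.cos(a),np.sin(a)],(Q-o)@[-np.sin(a),np.cos(a)]])
def W(x,y,z): return np.r_[o+[x*np.cos(a)-y*np.sin(a),x*np.sin(a)+y*np.cos(a)],z]
for nm,P in dict(toe_bot=(.068,-.005,0),toe_top=(.068,-.005,.044),heel_bot=(-.013,-.005,0)).items():
  for dy in(0,-.005):
    p=proj("scene",W(s[0]+P[0],P[1]+dy,.061+P[2]))[0]; print(nm,dy,((p+.38-[215,145])*4).round(0))
```

```text
toe_bot 0 [493. 306.]
toe_bot -0.005 [487. 310.]
toe_top 0 [495. 247.]
toe_top -0.005 [489. 252.]
heel_bot 0 [391. 242.]
heel_bot -0.005 [385. 246.]
```

```bash
python3 - <<'E'
from h import *
im=vision.capture("scene");a=im[145:235,295:375];cv2.imwrite("pics/s11.png",cv2.resize(a,None,fx=6.5,fy=6.5,interpolation=cv2.INTER_CUBIC))
im=vision.capture("top");a=im[125:260,245:410];cv2.imwrite("pics/t11.png",cv2.resize(a,None,fx=4,fy=4,interpolation=cv2.INTER_CUBIC))
E
python3 st.py
```

```text
t 26.25 tcp [0.5314 0.0229 0.1444] jaw -106.2 xaxis [ 0.    -0.062 -0.998] F [-0.1 -0.1 -1.4] M [ 0.29 -0.02  0.01] w 0.0099 j [ 26.  11. -25.   4. -55.  46.]
```

View pics/s11.png

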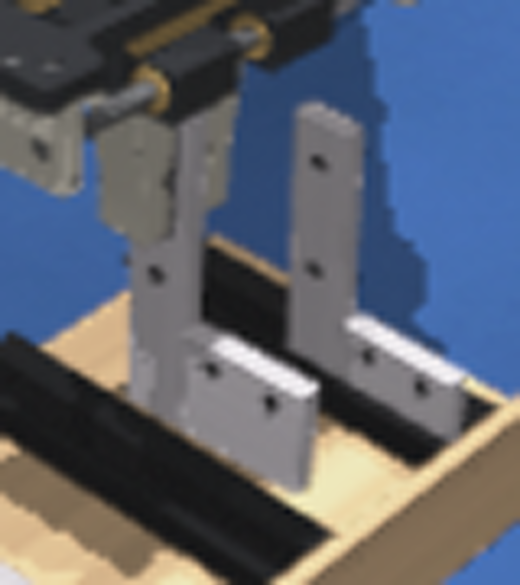

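View pics/t11.png

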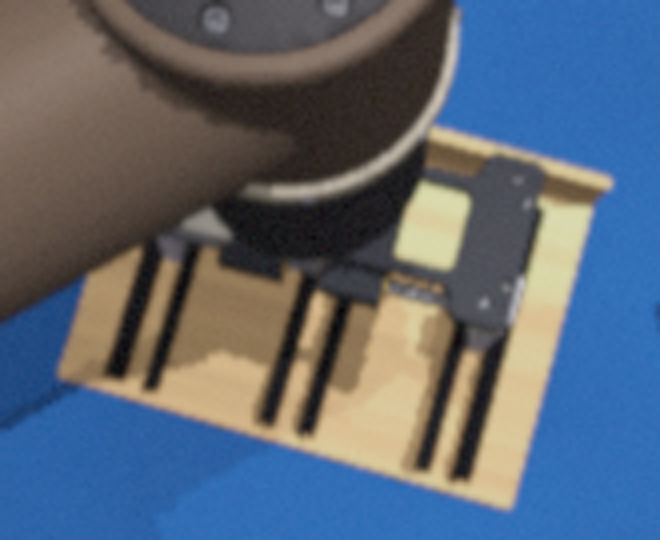

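```bash
python3 - <<'E'
from h import *
im=vision.capture("scene");a=im[180:225,310:350]
a=cv2.resize(a,None,fx=14,fy=13,interpolation=cv2.INTER_CUBIC)
a=cv2.convertScaleAbs(a,alpha=1.3)
cv2.imwrite("pics/s12.png",a)
E
python3 st.py
```

```text
t 26.3 tcp [0.5317 0.023  0.1448] jaw -106.2 xaxis [ 0.001 -0.062 -0.998] F [ 0.1  0.2 -1.4] M [ 0.25  0.03 -0.05] w 0.0103 j [ 26.  11. -25.   4. -55.  46.]
```

View pics/s12.png

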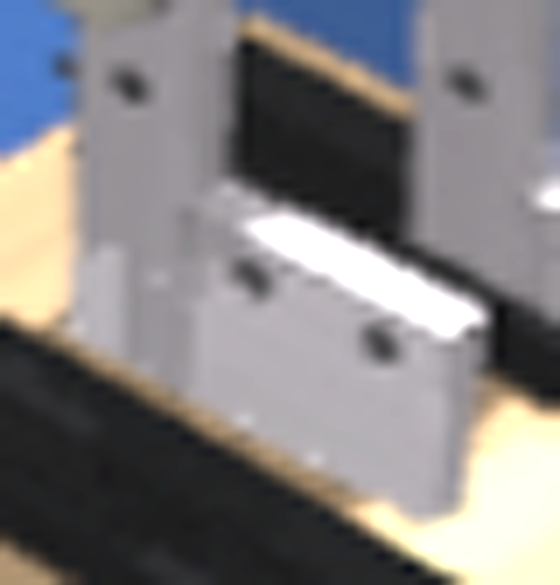

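```bash
cat > bf.py <<'E'
from h import *
from scipy.spatial.transform import Rotation as R
a=-.2967;o=np.array([.5233,.0186])
def W(L,x,y,z,roll,pitch,yaw=0):
    p=R.from_euler('xyz',[roll,pitch,yaw]).apply(L)+[x,y,z]
    return R.from_euler('z',a).apply(p)+[*o,0]
def fit(obs,z):
    L=np.array([k for k,_ in obs]);U=np.array([u for _,u in obs])
    f=lambda q:np.r_[(proj("scene",W(L,q[0],q[1],z+q[2],q[3],q[4]))-U).ravel(),q[2]/.002,q[4]/.04]
    S=least_squares(f,[0,0,0,0,0]);print("x,y,dz mm",(S.x[:3]*1e3).round(1),"roll,pitch deg",np.degrees(S.x[3:]).round(1),"res",f(S.x).round(1))
if __name__=="__main__":
    c=lambda u,v:(u/14+310-.46,v/13+180-.46)
    fit([((.068,-.005,.044),c(448,337)),((.068,.005,.044),c(487,317)),((.068,-.005,0),c(425,520)),((.068,.005,0),c(462,508)),((-.013,-.005,0),c(72,325))],.0625)
E
python3 bf.py
```

```text
x,y,dz mm [ 6.3  4.  -0.1] roll,pitch deg [-3.   0.5] res [-0.2 -0.1 -0.  -0.5  0.1  0.9  0.3 -0.2 -0.2 -0.2 -0.1  0.2]
```

```bash
python3 -m handwheel '[[[-0.1,-0.06,-0.2,-0.16],[0,0,-0.25,0],[0,0,-0.25,0]]]';python3 st.py .5278 .0205 .0923 -107;python3 -m handwheel '[[[0,0,-0.15,0],[0,0,-0.15,0]]]';python3 st.py .5278 .0205 .0923 -107
```

```text
time_s: 26.6
tcp_pos: [0.5294, 0.0212, 0.1182]
eef_rot: [23.2, 86.6, -83.8]
contact_force: [0.3, 0.4, -1.8]
gripper_width: 0.0099
t 26.6 tcp [0.5294 0.0212 0.1182] jaw -107.0 xaxis [ 0.006 -0.059 -0.998] F [ 0.3  0.4 -1.8] M [0.24 0.04 0.02] w 0.0099 j [ 26.  13. -28.   4. -51.  44.]
shift units [-0.04 -0.02 -0.65] turn units 0.007536693348401968
time_s: 26.8
tcp_pos: [0.5288, 0.0209, 0.1043]
eef_rot: [22.0, 86.6, -85.0]
contact_force: [-0.7, -0.4, -1.8]
gripper_width: 0.0097
t 26.8 tcp [0.5288 0.0209 0.1043] jaw -107.0 xaxis [ 0.005 -0.06  -0.998] F [-0.7 -0.4 -1.8] M [ 0.32  0.07 -0.01] w 0.0097 j [ 26.  14. -29.   4. -49.  44.]
shift units [-0.02 -0.01 -0.3 ] turn units 0.006816485462616128
```

```bash
python3 -m handwheel '[[[-0.02,-0.02,-0.1,0],[0,0,-0.1,0]]]';python3 st.py .5278 .0205 .0923 -107
```

```text
time_s: 27.0
tcp_pos: [0.5283, 0.0204, 0.0952]
eef_rot: [22.2, 86.6, -84.8]
contact_force: [0.3, -0.1, -1.5]
gripper_width: 0.0094
t 27.0 tcp [0.5283 0.0204 0.0952] jaw -107.0 xaxis [ 0.005 -0.059 -0.998] F [ 0.3 -0.1 -1.5] M [0.37 0.01 0.03] w 0.0094 j [ 26.  14. -30.   4. -48.  44.]
shift units [-0.01  0.   -0.07] turn units 0.003394818869321625
```

```bash
python3 -m handwheel '[[[0,0,-0.07,0]]]';python3 st.py .5278 .0205 .0923 -107
```

```text
time_s: 27.1
tcp_pos: [0.5284, 0.0204, 0.0921]
eef_rot: [22.1, 86.6, -84.9]
contact_force: [-2.4, -0.2, 15.5]
gripper_width: 0.0099
t 27.1 tcp [0.5284 0.0204 0.0921] jaw -107.0 xaxis [ 0.005 -0.06  -0.998] F [-2.4 -0.2 15.5] M [0.18 0.81 0.02] w 0.0099 j [ 26.  14. -30.   4. -47.  44.]
shift units [-0.01  0.    0.01] turn units 0.0020131410370254343
```

```bash
python3 -m handwheel '[[[0,0,0,0],[0,0,0,0],[0,0,0,0],[0,0,0,0],[0,0,0,0]]]' 50 50;python3 st.py .5278 .0205 .0923 -107; python3 -m handwheel '[[[0,0,0.3,0],[0,0,0.5,0],[0,0,0.7,0],[0,0,0.8,0],[0,0,0.7,0],[0,0,0.4,0]]]';python3 -m handwheel '[[[-0.4,0.5,0.2,0],[-0.6,0.7,0,0],[-0.6,0.8,0,0],[-0.6,0.8,0,0],[-0.4,0.8,0,0],[0,0.8,0,0],[0,0.6,0,0],[0,0.2,0,0]]]';python3 st.py
python3 - <<'E'
from h import *
im=vision.capture("scene");cv2.imwrite("pics/s13f.png",im);a=im[145:285,215:400];cv2.imwrite("pics/s13.png",cv2.resize(a,None,fx=4,fy=4,interpolation=cv2.INTER_CUBIC))
im=vision.capture("top");cv2.imwrite("pics/t13.png",im)
E
```

```text
time_s: 27.6
tcp_pos: [0.5291, 0.0204, 0.0929]
eef_rot: [23.3, 86.6, -83.6]
contact_force: [-0.1, 0.0, -0.6]
gripper_width: 0.0442
t 27.6 tcp [0.5291 0.0204 0.0929] jaw -107.0 xaxis [ 0.007 -0.06  -0.998] F [-0.1  0.  -0.6] M [0.18 0.02 0.02] w 0.0442 j [ 26.  14. -30.   4. -47.  44.]
shift units [-0.03  0.   -0.02] turn units -0.0023603481708505568
time_s: 28.2
tcp_pos: [0.5267, 0.0191, 0.2362]
eef_rot: [20.0, 86.5, -86.9]
contact_force: [0.7, -1.1, -0.5]
gripper_width: 0.05
time_s: 29.0
tcp_pos: [0.4195, 0.2329, 0.258]
eef_rot: [35.4, 86.9, -71.7]
contact_force: [-0.3, 0.4, -0.7]
gripper_width: 0.0497
t 29.0 tcp [0.4195 0.2329 0.258 ] jaw -107.1 xaxis [ 0.017 -0.051 -0.999] F [-0.3  0.4 -0.7] M [ 0.12  0.02 -0.03] w 0.0497 j [ 55.   1. -21.   3. -70.  17.]
```

View pics/s13.png

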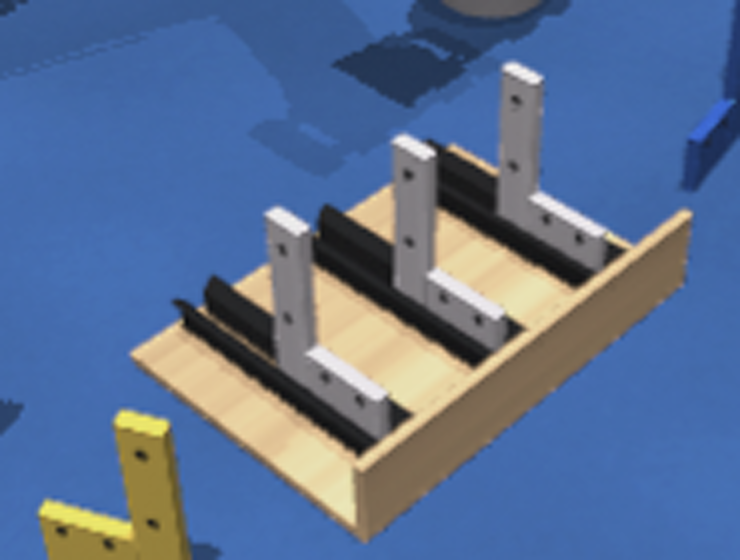

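View pics/t13.png

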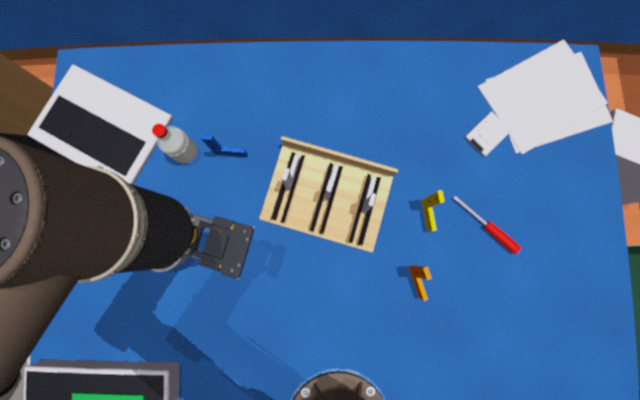

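Run:
```python
import cv2,numpy as np
im=cv2.imread("pics/s13f.png");b=[]
for x,y in((279,194),(309,176),(335,158)):
    b.append(cv2.resize(im[y:y+60,x:x+38],None,fx=7,fy=9,interpolation=cv2.INTER_CUBIC))
cv2.imwrite("pics/s14.png",np.hstack(b))
a=cv2.imread("pics/t13.png")[125:260,245:410]; cv2.imwrite("pics/t14.png",cv2.resize(a,None,fx=4.4,fy=4.4,interpolation=cv2.INTER_CUBIC))
```

```text
(no output)
```

View pics/s14.png

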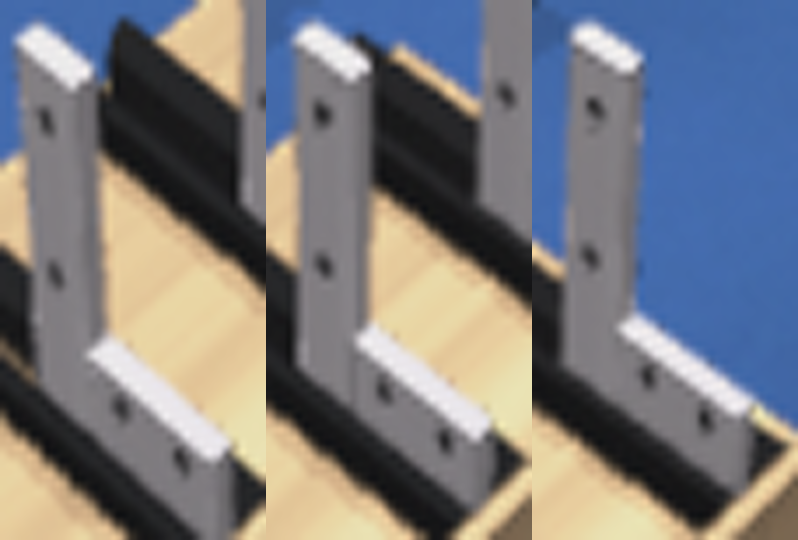

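View pics/t14.png

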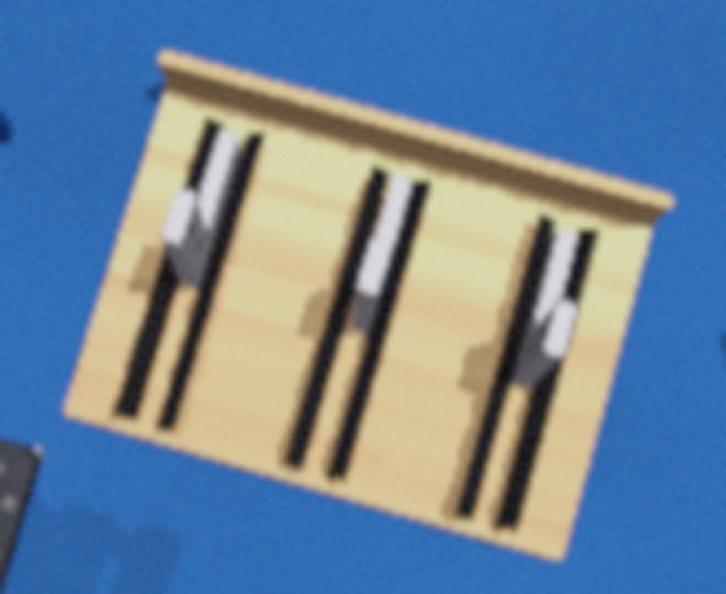

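Run:
```python
from bf import *
L=[(-.013,-.005,.13),(.013,-.005,.13),(.013,.005,.13),(.068,-.005,.044),(.068,.005,.044)]
D=dict(A=((279,194),[(15,38),(78,88),(95,72),(215,460),(232,445)]),B=((309,176),[(28,35),(92,80),(105,68),(217,438),(227,422)]),C=((335,158),[(40,35),(98,75),(111,60),(208,415),(220,400)]))
for n,(o_,P) in D.items():
    U=[(u/7+o_[0]-.43,v/9+o_[1]-.44) for u,v in P]; U=np.array(U);LL=np.array(L)
    f=lambda q:np.r_[(proj("scene",W(LL,q[0],q[1],q[2],q[3],q[4]))-U).ravel(),q[4]/.04]
    S=least_squares(f,[0,0,.01,0,0]);print(n,(S.x[:3]*1e3).round(1),np.degrees(S.x[3:]).round(1),np.abs(f(S.x)).max().round(1))
```

```text
A [  3.4 -93.9  10.1] [0.3 0. ] 0.5
B [ 6.8 -0.2  8.9] [0.3 0. ] 0.8
C [ -1.2 100.8   3. ] [-0.7 -0.1] 0.6
```

```bash
python3 - <<'E'
from h import *
a=cv2.imread("pics/scene0.png");b=vision.capture("scene")
for n,(x,y,w,h) in dict(Ctop=(336,156,20,40),blue=(384,135,24,60),yellow=(222,245,45,55)).items():
    p,resp=cv2.phaseCorrelate(a[y:y+h,x:x+w,1].astype(np.float32),b[y:y+h,x:x+w,1].astype(np.float32));print(n,np.round(p,2),round(resp,2))
E
python3 st.py; python3 -c "
from plant import close_job; print(close_job())"
```

```text
Ctop [-0.05 -0.02] 1.02
blue [-0.01 -0.02] 1.01
yellow [ 0.5  -0.01] 0.99
t 29.15 tcp [0.4195 0.2308 0.2572] jaw -107.2 xaxis [ 0.016 -0.052 -0.999] F [ 0.2 -0.3 -1.3] M [ 0.08  0.06 -0.  ] w 0.0502 j [ 55.   1. -21.   3. -70.  17.]
the job is handed in; nothing more can be done
None
```

I turned both mirrored brackets, the middle one and the one on the robot's right, half round and put them back in their own slots. The left bracket already stood right, so I left it alone, along with the blue, yellow and orange look-alikes. The job was handed in at about 29 s, with the gripper open and clear of the rack.

**Seating:** my last picture fit put the two turned brackets at 0.3° from upright. Their undersides are 10.1 mm (right) and 8.9 mm (middle) above the bench, against a 10 mm slot floor. The stems are 3 mm and 7 mm from the slot middles. Both feet point to the wall in both camera views.

**Checks that disagreed:**
- **Left bracket:** the same fit read 3 mm height and y = 101 mm for it. I put this down to my picked pixels, because its image shifted by no more than 0.05 px since the start.
- **Yellow look-alike:** it showed an apparent 0.5 px shift, although the arm never came near it.
- **Tool tilt:** the tool drifted to about 4° of tilt while turning the middle bracket. An attempt to remove it failed, so I lowered the bracket in with a lateral correction. It straightened once released.

The largest wrist force I read was about 62 N, when the right bracket touched the slot floor.

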